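# Try the glue syringes and put the clogged one to soak

## Task

Try each of the three glue syringes standing in the rack by pushing its plunger gently down with the fingertips: two are clear and are to be pushed fully home and left standing in their places in the rack. One is clogged with old glue and stiffens part-way: as soon as you feel that, stop pushing, do not force it, then lift that syringe out of the rack and set it down nozzle first in the open soaking pot. Never press a thumb rest with more than 20 N, do not drop the syringe into the pot, and leave the other things on the bench alone.

Things in the scene. Friction and masses are not known exactly. Their poses are not given: they have to be found in the camera images.
- rack: two-tier wooden syringe rack, fixed, 75 mm along its x, 262 mm along its y, 62 mm tall, origin at the centre of its underside. The three syringes stand nozzle down along its y, 85 mm apart; each barrel passes through a 30 mm hole in the upper board (top 62 mm above the bench) and its shoulder rests on the lower board, 20 mm above the bench.
- syringe_a: syringe a (-y end of the rack); origin at the centre of its barrel, half-way up, 70 mm above the bench in the rack; z points up the barrel. Loose, 65 g; opaque white barrel 27 mm in diameter, 50 mm up and down from here. The wing plate on its top (4 mm thick) reaches 26.5 mm along +y and -y but only 13 mm along x: fingers closing along x can hold the bare barrel 35 to 40 mm above this point.
- syringe_a_tip (a point): end of the nozzle of syringe a, 65 mm below the centre of syringe_a on the barrel's axis; 5 mm above the bench while in the rack
- thumb_a: the thumb rest of plunger a: the round disc that is pushed, 25 mm in diameter and 4 mm thick, flat on top; origin at the centre of its underside, z up. In the rack its top face is 170 mm above the bench less the plunger's travel (170 mm drawn, 130 to 133 mm home)
- plunger_a (a joint): travel of plunger a in m; starts at 0 (drawn) to 0.008. Clear: runs at a steady 3 to 5 N until its rubber nose meets the barrel floor at 0.037 (then 4 N per mm); home is 0.037 to 0.040. Clogged (one of the three, not visible): meets a rubbery plug at 0.016 to 0.024, then stiffens by 2 N per mm and springs back a few mm when let go. Over 20 N bursts a barrel: stop at 9 to 14 N.
- slot_a (a point): centre of the place in the rack for syringe a, on the top face of the lower board, 20 mm above the bench
- syringe_b: syringe b (middle of the rack); origin at the centre of its barrel, half-way up, 70 mm above the bench in the rack; z points up the barrel. Loose, 65 g; opaque white barrel 27 mm in diameter, 50 mm up and down from here. The wing plate on its top (4 mm thick) reaches 26.5 mm along +y and -y but only 13 mm along x: fingers closing along x can hold the bare barrel 35 to 40 mm above this point.
- syringe_b_tip (a point): end of the nozzle of syringe b, 65 mm below the centre of syringe_b on the barrel's axis; 5 mm above the bench while in the rack
- thumb_b: the thumb rest of plunger b: the round disc that is pushed, 25 mm in diameter and 4 mm thick, flat on top; origin at the centre of its underside, z up. In the rack its top face is 170 mm above the bench less the plunger's travel (170 mm drawn, 130 to 133 mm home)
- plunger_b (a joint): travel of plunger b in m; starts at 0 (drawn) to 0.008. Clear: runs at a steady 3 to 5 N until its rubber nose meets the barrel floor at 0.037 (then 4 N per mm); home is 0.037 to 0.040. Clogged (one of the three, not visible): meets a rubbery plug at 0.016 to 0.024, then stiffens by 2 N per mm and springs back a few mm when let go. Over 20 N bursts a barrel: stop at 9 to 14 N.
- slot_b (a point): centre of the place in the rack for syringe b, on the top face of the lower board, 20 mm above the bench
- syringe_c: syringe c (+y end of the rack); origin at the centre of its barrel, half-way up, 70 mm above the bench in the rack; z points up the barrel. Loose, 65 g; opaque white barrel 27 mm in diameter, 50 mm up and down from here. The wing plate on its top (4 mm thick) reaches 26.5 mm along +y and -y but only 13 mm along x: fingers closing along x can hold the bare barrel 35 to 40 mm above this point.
- syringe_c_tip (a point): end of the nozzle of syringe c, 65 mm below the centre of syringe_c on the barrel's axis; 5 mm above the bench while in the rack
- thumb_c: the thumb rest of plunger c: the round disc that is pushed, 25 mm in diameter and 4 mm thick, flat on top; origin at the centre of its underside, z up. In the rack its top face is 170 mm above the bench less the plunger's travel (170 mm drawn, 130 to 133 mm home)
- plunger_c (a joint): travel of plunger c in m; starts at 0 (drawn) to 0.008. Clear: runs at a steady 3 to 5 N until its rubber nose meets the barrel floor at 0.037 (then 4 N per mm); home is 0.037 to 0.040. Clogged (one of the three, not visible): meets a rubbery plug at 0.016 to 0.024, then stiffens by 2 N per mm and springs back a few mm when let go. Over 20 N bursts a barrel: stop at 9 to 14 N.
- slot_c (a point): centre of the place in the rack for syringe c, on the top face of the lower board, 20 mm above the bench
- pot: open round steel soaking pot, loose, beside one end of the rack (either end); outside 68 mm in diameter, 75 mm tall, wall 3 mm, bottom 5 mm thick, 0.35 kg, a small handle reaching 57 mm out along its y; origin at the centre of its underside, z up. A syringe lowered in upright stands on its nozzle, its centre 70 mm above the bench as in the rack, and leans on the rim once let go.
- tin: bystander: shut round glue tin, 89 mm wide, 74 mm tall, loose, the flat lid makes it unlike the open pot; origin at the centre of its underside
- bone_folder: bystander: flat bone folder lying on the bench in front of the rack, 135 x 24 x 5 mm, origin near the middle of its underside, x along it
- glue_brush: bystander: brush lying near the robot, 200 mm long, origin on its underside, x along it
- weight: bystander: dark steel pressing weight with a brass knob, 65 x 75 mm, 82 mm tall, origin at the centre of its underside
- thread_spool: bystander: wooden thread spool, 42 mm wide, 56 mm tall, origin at the centre of its underside
- sanding_block: bystander: wooden sanding block, 110 x 45 x 40 mm, origin at the centre of its underside
Not all that is in view belongs to the job. What is shaped like the syringe_b but yellow is not meant.

How it is judged:
At the end, for the whole second after the job is handed in: Two plungers home (travel over 36 mm), their syringes upright in their own places (8 mm); the clogged one, pushed 14 to 34 mm, stands nozzle down in the upright pot (nozzle on the bottom, within 33 mm of the axis, leaning under 45 degrees) (((value of joint plunger_a between 0.014 and 0.034 m and horizontal distance between syringe_a_tip and pot below 0.033 m and z of syringe_a_tip in the frame of pot between 0 and 0.022 m and angle between syringe_a's own z axis and vertical below 0.8 rad and value of joint each of plunger_b, plunger_c above 0.036 m and horizontal distance between syringe_b and slot_b below 0.008 m and height (world z) of each of syringe_b_tip, syringe_c_tip below 0.012 m and angle between each of syringe_b, syringe_c's own z axis and vertical below 0.12 rad and horizontal distance between syringe_c and slot_c below 0.008 m) or (value of joint plunger_b between 0.014 and 0.034 m and horizontal distance between syringe_b_tip and pot below 0.033 m and z of syringe_b_tip in the frame of pot between 0 and 0.022 m and angle between syringe_b's own z axis and vertical below 0.8 rad and value of joint each of plunger_a, plunger_c above 0.036 m and horizontal distance between syringe_a and slot_a below 0.008 m and height (world z) of each of syringe_a_tip, syringe_c_tip below 0.012 m and angle between each of syringe_a, syringe_c's own z axis and vertical below 0.12 rad and horizontal distance between syringe_c and slot_c below 0.008 m) or (value of joint plunger_c between 0.014 and 0.034 m and horizontal distance between syringe_c_tip and pot below 0.033 m and z of syringe_c_tip in the frame of pot between 0 and 0.022 m and angle between syringe_c's own z axis and vertical below 0.8 rad and value of joint each of plunger_a, plunger_b above 0.036 m and horizontal distance between syringe_a and slot_a below 0.008 m and height (world z) of each of syringe_a_tip, syringe_b_tip below 0.012 m and angle between each of syringe_a, syringe_b's own z axis and vertical below 0.12 rad and horizontal distance between syringe_b and slot_b below 0.008 m)) and angle between pot's own z axis and vertical below 0.1 rad); the robot touches nothing.
It fails at once if a thumb rest is pressed with more than 20 N (contact force between any of thumb_a, thumb_b, thumb_c and the fingers above 20 N or contact force between any of thumb_a, thumb_b, thumb_c and the arm above 20 N).
It fails at once if a syringe is dropped into the pot (inside the pot it falls faster than 0.6 m/s) ((horizontal distance between syringe_a_tip and pot below 0.034 m and z of syringe_a_tip in the frame of pot below 0.07 m and linear speed of syringe_a above 0.6 m/s) or (horizontal distance between syringe_b_tip and pot below 0.034 m and z of syringe_b_tip in the frame of pot below 0.07 m and linear speed of syringe_b above 0.6 m/s) or (horizontal distance between syringe_c_tip and pot below 0.034 m and z of syringe_c_tip in the frame of pot below 0.07 m and linear speed of syringe_c above 0.6 m/s)).
It fails at once if the pot is knocked over (angle between pot's own z axis and vertical above 0.5 rad).
It fails at once if another thing on the bench is moved more than 30 mm (distance of any of tin, bone_folder, glue_brush, weight, thread_spool, sanding_block from where it was at the start of the episode above 0.03 m).
It also fails if it takes over 64 s, if anything falls off the work surface, if the arm or the gripper's body presses on something with over 40 N, if the wrist force passes 120 N, or if a joint passes its speed limit or range.

## Robot

A 6-joint arm with a two-finger parallel gripper is mounted at the origin on the work surface. World frame = base frame: x ahead of the robot, y to its left, z up, the work surface at z = 0. Lengths are in m, angles in rad, forces in N, time in s.
With the tool pointing down it reaches from about 0.225 to 0.875 m from the base axis. Payload 3.4 kg.
Tool frame: the origin (TCP) lies at the very end of the fingers, on their centre line; the grasp point (between the pads) lies 19 mm behind it; z points along the fingers, y is the direction in which the jaws open and shut (so a half turn about z gives the same grasp; the last joint's range is limited). The gripper opens to 85 mm and grips with 20 to 120 N. Pads are 22 mm wide; open, the fingers measure 114 mm over their backs; the gripper's body (76 mm by 85 mm) begins 54 mm behind the grasp point. The pads swing forward as they close: fully open they stand 13 mm farther back than shut.
Start: joints at [-1.263, 0.276, 1.505, -0, 1.361, -0.121], TCP at [0.239, -0.523, 0.231] pointing down, gripper open.
Joint ranges: [-2.89, 2.89], [-0.75, 2.08], [0.22, 2.7], [-1.18, 4.32], [0.11, 2.71], [-2.7, 2.7]. Speed limits (rad/s): [2.57, 2.57, 3.14, 3.14, 3.14, 3.14].

## Interface

Orientations are given as a unit quaternion [w, x, y, z].
In Python, from rig import telemetry, cams, sign_off, spotter gives the robot as it stands.
- The arm moves only by the tool servo_tool, never from a script. Its argument "steps" is a list of rows, each a list of 6 numbers: the shift along the tool's x, y, z in mm, then the turn, a rotation vector about the tool's x, y, z in degrees. In form: [[x, y, z, ax, ay, az], ...]. A call has 1 to 8 rows; each row is the pose to reach, as a shift and turn from the pose commanded when the call began, along the tool's axes at that moment; what a row does not reach only later rows make up. A row lasts 1/10 s, in which the tool goes at most 50 mm and 8.59 degrees, less where a joint would pass 70% of its speed; a pose out of reach is approached as far as the arm can. A call with a gripper value outside its range is refused whole. "hand" is the closure in counts, from 0 (fully open) to 255 (shut), set as the call begins (left out, the last holds). The fingers move at their own pace and stop on an object; "grip_force" is the grip in N (left out, the last holds). Time passes only in rows, so rows that repeat a pose let the fingers close. It gives the time, the measured TCP pose, the force and the opening at its end, in the units of the state.
- telemetry.get_state(): the state, without advancing time (a new reading comes with each control period).
- cams.get_image(name): name is "scene" or "side" or "wrist"; returns (picture, depth): 420x560x3 uint8, red, green, blue; 420x560 float32, m along the optical axis (not along the pixel's ray), 0 where there is no reading.
- cams.camera_model(name): a dict with "camera_matrix" (3x3 intrinsics, pixels), "origin" and "rotation" of the camera in the world; the wrist camera has in their place "tool_from_camera" (4x4, takes a point from camera to tool coordinates, whose origin is the TCP and whose axes are the flange's). Camera axes: x right, y up, looking along -z (the intrinsics and any distortion apply to the point x, -y, -z); pixel columns grow to the right and rows downward; lengths in m; the calibration is good to about 2 mm. The wrist camera is an equidistant fisheye: a pixel r from the principal point sees the ray r / f radians off the axis. A picture is of the moment at which its call begins: read the wrist's pose just before it. camera_model takes no time and is no camera call.
- sign_off(): hands the job in, once; it reports no verdict.
Trained networks look in the newest picture that a camera, given by its name, has taken for a name from the list of things; names that differ only in an ending like _2 or _b are one class to them, and where a whole thing is asked for, a point or a joint stands for the part that bears it (a point fixed in the world has none). Each returns a list of dicts, best first, with "conf" (0 to 1); they miss things now and then, are a little off and sometimes report something else, mostly with a low value. They report only what shows in the picture. A call takes as long as a camera call. They do not tell look-alikes from the thing itself.
- spotter.outline_of(query, camera): "region" (420x560 bool, what is visible of it) and "rect" ([left, top, width, height] in pixels, round what is visible of it).
The state is a dict: "clock": time; "qpos": joint angles; "qd": joint speeds; "effort": joint torques, N m; "position": TCP position; "ee_rot": TCP orientation; "contact_force": force on the tool from outside, world axes, zero at the start; "moment": the same for the moment, N m; "width": finger opening in m.
Only numpy, scipy, OpenCV 4.12 (cv2) and the standard library are available. Lean on these libraries where they do the work, as an engineer would, in place of code of your own. Each camera call takes 0.05 s, during which the arm holds its last target.

## Working session

There is one attempt and no reset: what is moved stays moved. The work goes in short steps, Python scripts to look and compute and a tool call to move; the robot and the scene stay as the last step left them, time stands still between calls to the robot, and variables do not carry over. Pictures are saved under pics/ and viewed, and the job is handed in when it is done.

Besides the shell and the picture viewer there is one more tool, called after ">>>" as name(argument=value, ...), one argument or row to a line, values as JSON. servo_tool: Moves the arm, as the interface text tells. Its arguments: {"type":"object","properties":{"steps":{"type":"array","items":{"type":"array","items":{"type":"number"}}},"hand":{"type":"number"},"grip_force":{"type":"number"}},"required":["steps"]}

```bash
mkdir -p pics; ls
cat > h.py <<'E'
import numpy as np, cv2
from rig import telemetry, cams, sign_off, spotter
def save(n,img): cv2.imwrite('pics/'+n+'.png',cv2.cvtColor(img,cv2.COLOR_RGB2BGR))
def world(cam,d,m=None):
    m=m or cams.camera_model(cam)
    K=np.array(m['camera_matrix']);H,W=d.shape
    u,v=np.meshgrid(np.arange(W),np.arange(H))
    x=(u-K[0,2])/K[0,0]*d;y=(v-K[1,2])/K[1,1]*d
    P=np.stack([x,-y,-d],-1)
    return P@np.array(m['rotation']).T+np.array(m['origin'])
E
python3 - <<'E'
from h import *
s=telemetry.get_state();print(s)
for c in ('scene','side'):
    m=cams.camera_model(c);print(c,m)
    im,d=cams.get_image(c);save(c+'0',im);np.savez(c+'0.npz',im=im,d=d)
print(cams.camera_model('wrist'))
im,d=cams.get_image('wrist');save('wrist0',im)
E
```

```text
pics
{'clock': 0.0, 'qpos': array([-1.26299147e+00,  2.76594563e-01,  1.50614116e+00,  3.37955167e-05,
        1.36069741e+00, -1.21021115e-01]), 'qd': array([ 0.00068879, -0.00168001, -0.0007454 ,  0.00060557,  0.00128924,
       -0.00113396]), 'effort': array([ 1.62283141e-04, -4.16778803e+01, -2.45805985e+01, -8.89424359e-05,
        1.10770273e-02, -6.27133417e-06]), 'position': array([ 0.23892014, -0.52242937,  0.23043676]), 'ee_rot': array([-9.17771777e-04,  9.77101803e-01,  2.12770346e-01, -6.93672419e-05]), 'contact_force': array([ 0.73851619, -0.0520652 ,  0.06181352]), 'moment': array([ 0.03020907, -0.03856416, -0.00103479]), 'width': 0.08499227655503283}
scene {'camera_matrix': array([[407.24580732,   0.        , 283.77422402],
       [  0.        , 407.24580732, 218.51567588],
       [  0.        ,   0.        ,   1.        ]]), 'origin': array([ 1.3606288 , -0.45823457,  0.77887902]), 'rotation': array([0.75754709, 0.40662818, 0.24306801, 0.44910341])}
side {'camera_matrix': array([[389.07194511,   0.        , 279.58874272],
       [  0.        , 389.07194511, 208.82859196],
       [  0.        ,   0.        ,   1.        ]]), 'origin': array([ 0.40779603, -0.58831895,  0.74203762]), 'rotation': array([ 0.92906994,  0.36552971, -0.0292382 , -0.04860247])}
{'camera_matrix': array([[325.1922621 ,   0.        , 286.48220628],
       [  0.        , 325.1922621 , 205.02019079],
       [  0.        ,   0.        ,   1.        ]]), 'tool_from_camera': array([[-3.22850612e-05,  9.51277485e-01,  3.08336091e-01,
         7.87452837e-02],
       [ 9.99999881e-01,  1.80993414e-04, -4.53692923e-04,
         9.70391882e-04],
       [-4.87394665e-04,  3.08336039e-01, -9.51277378e-01,
        -1.42462958e-01],
       [ 0.00000000e+00,  0.00000000e+00,  0.00000000e+00,
         1.00000000e+00]])}
```

```bash
sed -i "s/    return P@np.array(m\['rotation'\]).T/    return P@rot(m['rotation']).T/" h.py
cat >> h.py <<'E'
from scipy.spatial.transform import Rotation as Rn
def rot(q): q=np.array(q); return q if q.ndim==2 else Rn.from_quat(q[[1,2,3,0]]).as_matrix()
E
python3 - <<'E'
import cv2,numpy as np
a=cv2.imread('pics/scene0.png');b=cv2.imread('pics/side0.png')
cv2.imwrite('pics/s0b.png',cv2.resize(a,(800,600)));cv2.imwrite('pics/d0b.png',cv2.resize(b,(800,600)))
E
```

```text
(no output)
```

View pics/s0b.png

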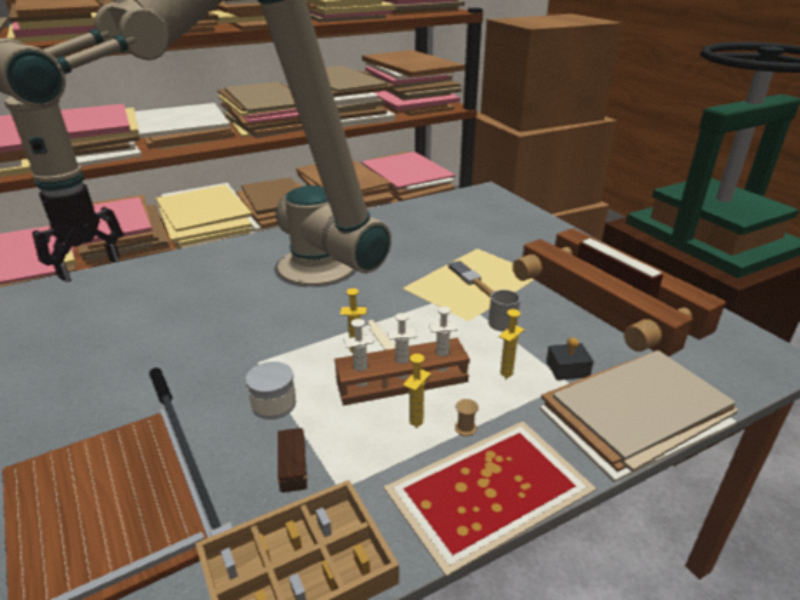

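View pics/d0b.png

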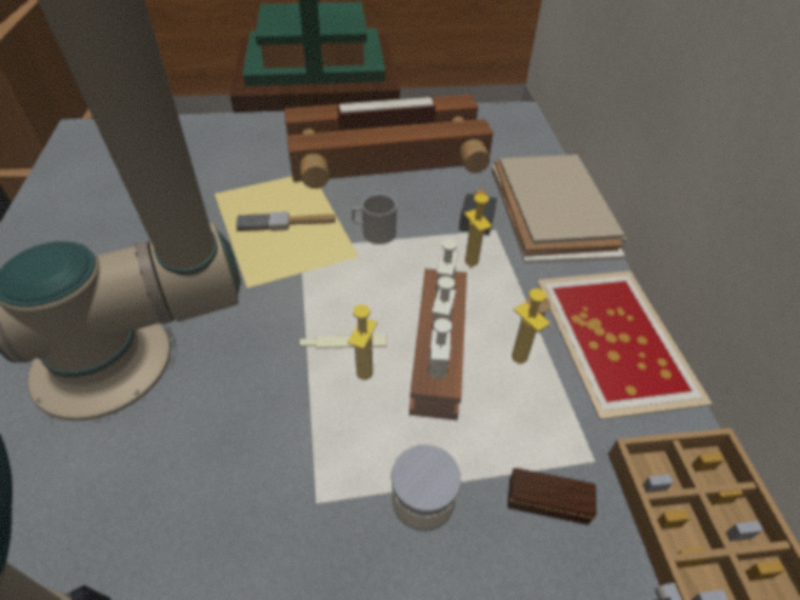

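View pics/wrist0.png

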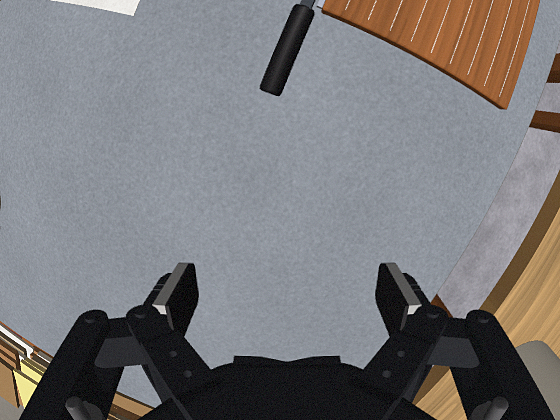

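Rack with three white syringes: scene image (358,335), (402,325) and (443,318) in the 800 px view. The three yellow look-alikes, at (352,310), (416,390) and (510,345), stand free on the bench and are not meant. The open pot, dark with a handle, is at (505,308) by the rack's +y end. The shut tin is at (270,388). Next, measure them.

Run:
```python
from h import *
names=['rack','thumb_a','syringe_a','pot','tin','weight','bone_folder','thread_spool','glue_brush']
for c in ('scene','side'):
    z=np.load(c+'0.npz');W=world(c,z['d']);im=z['im'].copy()
    np.save(c+'W.npy',W)
    fix=np.abs(W[...,2])<.004
    for n in names:
        for r in spotter.outline_of(n,c)[:8]:
            if r['conf']<.3: continue
            g=r['region']&(z['d']>0);p=W[g]
            if len(p)<3: continue
            col=z['im'][g].mean(0)
            hi=p[p[:,2]>np.percentile(p[:,2],97)-.006]
            print(c,n,round(r['conf'],2),np.int32(r['rect']),'med',p.mean(0).round(3),'lo',np.percentile(p,3,axis=0).round(3),'hi',np.percentile(p,97,axis=0).round(3),'top',hi.mean(0).round(4),col.astype(int))
```

```text
scene rack 0.73 [232 235  95  47] med [ 0.564 -0.042  0.043] lo [ 0.507 -0.157  0.005] hi [0.608 0.088 0.064] top [ 0.5549 -0.0373  0.0624] [112  76  52]
scene thumb_a 0.67 [383 233  32  34] med [0.69  0.287 0.035] lo [0.645 0.254 0.002] hi [0.721 0.331 0.077] top [0.6848 0.2933 0.0772] [60 58 53]
scene thumb_a 0.6 [287 248   9   7] med [ 0.678 -0.068  0.165] lo [ 0.667 -0.076  0.163] hi [ 0.689 -0.059  0.168] top [ 0.678  -0.068   0.1653] [217 185  59]
scene thumb_a 0.56 [353 214  11   8] med [0.643 0.163 0.165] lo [0.633 0.153 0.162] hi [0.654 0.175 0.167] top [0.6435 0.1635 0.165 ] [206 175  58]
scene thumb_a 0.55 [277 214   8   7] med [ 0.55  -0.029  0.163] lo [ 0.54  -0.038  0.16 ] hi [ 0.562 -0.019  0.166] top [ 0.5503 -0.0292  0.1631] [210 206 191]
scene syringe_a 0.91 [301 215  17  41] med [0.571 0.053 0.111] lo [0.554 0.035 0.028] hi [0.583 0.076 0.165] top [0.5698 0.0531 0.1635] [152 147 135]
scene syringe_a 0.9 [237 219  24  47] med [ 0.532 -0.112  0.108] lo [ 0.468 -0.132  0.059] hi [ 0.545 -0.087  0.166] top [ 0.5328 -0.1113  0.1655] [145 138 125]
scene syringe_a 0.76 [3
[... 4516 characters left out ...]
 0.448 -0.321  0.008] hi [ 0.525 -0.242  0.077] top [ 0.4879 -0.2807  0.075 ] [133 134 137]
side weight 0.84 [324 133  23  32] med [0.676 0.286 0.042] lo [0.642 0.254 0.01 ] hi [0.715 0.33  0.081] top [0.676  0.287  0.0851] [75 73 65]
side bone_folder 0.81 [208 232  62  10] med [0.384 0.004 0.007] lo [ 0.326 -0.009  0.003] hi [0.459 0.018 0.009] top [0.3848 0.0042 0.0076] [194 192 167]
side glue_brush 0.87 [163 147  71  16] med [0.276 0.325 0.017] lo [0.196 0.307 0.003] hi [0.38  0.371 0.024] top [0.2699 0.3251 0.0206] [123 115  97]
side glue_brush 0.42 [300 193  19  29] med [ 0.549 -0.032  0.133] lo [ 0.534 -0.051  0.094] hi [ 0.564 -0.011  0.166] top [ 0.5504 -0.0282  0.1647] [164 162 151]
```

Run:
```python
from h import *
from scipy.optimize import least_squares
for c in ('scene','side'):
    z=np.load(c+'0.npz');W=np.load(c+'W.npy')
    m=(z['d']>0)&(abs(W[...,0]-.475)<.07)&(abs(W[...,1]-.278)<.07)
    p=W[m];rim=p[(p[:,2]>.069)&(p[:,2]<.082)]
    wall=p[(p[:,2]>.02)&(p[:,2]<.065)]
    def f(q): return np.hypot(rim[:,0]-q[0],rim[:,1]-q[1])-.0325
    r=least_squares(f,[.475,.275],loss='soft_l1',f_scale=.003);print(c,len(rim),r.x,np.std(f(r.x)))
    b=cv2.resize(z['im'][(170 if c=='scene' else 110):(260 if c=='scene' else 200),(310 if c=='scene' else 220):(430 if c=='scene' else 340)],None,fx=6,fy=6,interpolation=cv2.INTER_CUBIC);save('pot_'+c,b)
    lo=p[(p[:,2]>.03)]
    np.save('rim_'+c,rim)
    h,_,_=np.histogram2d(rim[:,0],rim[:,1],bins=(14,14),range=[[.405,.545],[.208,.348]]);print(h.astype(int))
```

```text
scene 92 [0.4767668  0.27818838] 0.0017477449337307352
[[0 0 0 0 0 0 0 0 0 0 0 0 0 0]
 [0 0 0 0 0 0 0 0 0 0 0 0 0 0]
 [0 0 0 0 0 0 0 0 0 0 0 0 0 0]
 [0 0 0 0 0 0 3 4 0 0 0 0 0 0]
 [0 0 0 0 1 2 1 1 6 3 0 0 0 0]
 [0 0 0 1 3 0 0 0 0 5 2 0 0 0]
 [0 0 0 2 0 0 0 0 0 1 5 0 0 0]
 [0 0 0 5 0 0 0 0 0 0 5 0 0 0]
 [0 0 0 4 4 0 0 0 0 1 2 0 0 0]
 [0 0 0 0 6 4 0 1 1 3 0 0 0 0]
 [0 0 0 0 0 4 5 5 2 0 0 0 0 0]
 [0 0 0 0 0 0 0 0 0 0 0 0 0 0]
 [0 0 0 0 0 0 0 0 0 0 0 0 0 0]
 [0 0 0 0 0 0 0 0 0 0 0 0 0 0]]
side 153 [0.4772107  0.28023547] 0.0013682667505626326
[[ 0  0  0  0  0  0  0  0  0  0  0  0  0  0]
 [ 0  0  0  0  0  0  0  0  0  0  0  0  0  0]
 [ 0  0  0  0  0  0  0  0  0  0  0  0  0  0]
 [ 0  0  0  0  0  0  2  3  0  0  0  0  0  0]
 [ 0  0  0  0  1 10  4  2  3  6  0  0  0  0]
 [ 0  0  0  0 11  1  0  0  0  5  4  0  0  0]
 [ 0  0  0  2 10  0  0  0  0  0 11  0  0  0]
 [ 0  0  0  4  4  0  0  0  0  0  8  0  0  0]
 [ 0  0  0  1 13  0  0  0  0  2 10  0  0  0]
 [ 0  0  0  0  5  5  0  0  2  9  0  0  0  0]
 [ 0  0  0  0  0  2  7  2  4  0  0  0  0  0]
 [ 0  0  0  0  0  0  0  0  0  0  0  0  0  0]
 [ 0  0  0  0  0  0  0  0  0  0  0  0  0  0]
 [ 0  0  0  0  0  0  0  0  0  0  0  0  0  0]]
```

View pics/pot_scene.png

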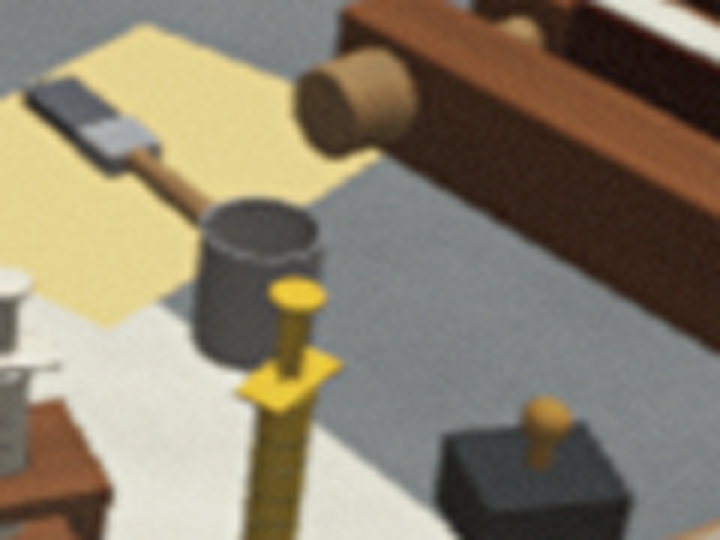

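View pics/pot_side.png

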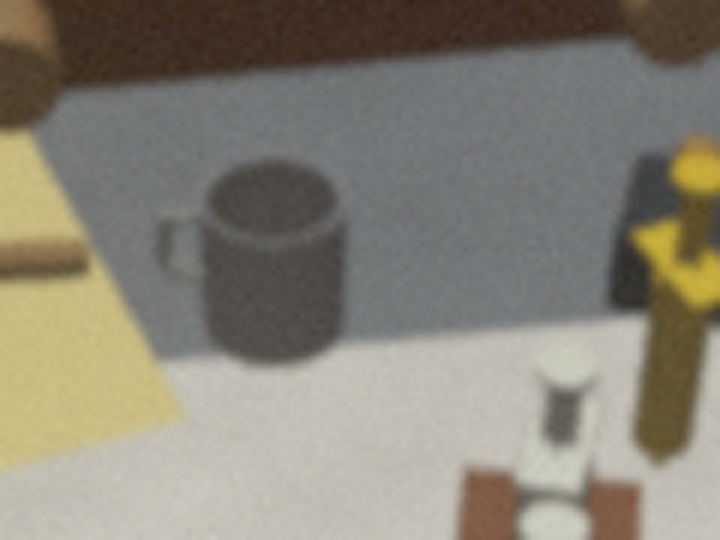

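The crops confirm the pot: open, with its handle toward -x and its centre at about (0.477, 0.279). Syringe spacing comes out at 84.8 mm and the rack yaw at -12.9°, which matches the given sizes.

```bash
cat >> h.py <<'E'
A=np.array([.5315,-.111]);B=np.array([.5502,-.0283]);C=np.array([.5688,.0545]);POT=np.array([.477,.279])
th=np.deg2rad(77.3); TX=np.array([np.cos(th),np.sin(th),0]);TZ=np.array([0,0,-1.]);TY=np.cross(TZ,TX);RT=np.stack([TX,TY,TZ],1)
def go(xyz,pr=True):
    s=telemetry.get_state();R=rot(s['ee_rot']);d=R.T@(np.array(xyz)-s['position'])*1000
    rv=Rn.from_matrix(R.T@RT).as_rotvec(degrees=True)
    print('t',round(s['clock'],2),'pos',s['position'].round(4),'F',s['contact_force'].round(2),'w',round(s['width'],4));print('shift',d.round(1),'rot',rv.round(2))
E
python3 -c "
from h import *
go([*A,.200])"
```

```text
t 1.05 pos [ 0.2391 -0.523   0.2313] F [-0.47 -0.13 -0.07] w 0.0855
shift [ 437.2 -253.1   31.3] rot [  0.     0.   -52.73]
```

>>> servo_tool(
  steps=[
    [36, -21, 0, 0, 0, -6.5],
    [72, -42, 0, 0, 0, -13],
    [108, -63, 0, 0, 0, -19.5],
    [144, -84, 0, 0, 0, -26],
    [180, -105, 0, 0, 0, -32.5],
    [216, -126, 0, 0, 0, -39],
    [252, -147, 0, 0, 0, -45.5],
    [288, -168, 0, 0, 0, -52.7],
  ],
  hand=255,
  grip_force=20,
)

```text
clock: 1.85
position: [0.4319, -0.249, 0.2315]
ee_rot: [0.0, 0.78, 0.626, 0.0]
contact_force: [0.7, -0.1, 0.1]
width: 0.0001
```

```bash
python3 -c "
from h import *
go([*A,.200])"
```

```text
t 1.85 pos [ 0.4319 -0.249   0.2315] F [ 0.67 -0.12  0.09] w 0.0001
shift [156.2  67.4  31.5] rot [0.04 0.02 0.24]
```

>>> servo_tool(
  steps=[
    [40, 17, 5, 0, 0, 0],
    [80, 34, 10, 0, 0, 0],
    [120, 52, 20, 0, 0, 0],
    [156, 67, 31, 0, 0, 0],
    [156, 67, 31, 0, 0, 0],
    [156, 67, 31, 0, 0, 0],
  ],
)

```text
clock: 2.45
position: [0.5309, -0.1124, 0.1999]
ee_rot: [-0.0, 0.78, 0.625, -0.001]
contact_force: [-0.9, 0.2, 0.3]
width: 0.0001
```

Run:
```python
from h import *
go([*A,.172])
for c in ('side','wrist','scene'):
    im,d=cams.get_image(c);save(c+'1',im);np.savez(c+'1.npz',im=im,d=d)
go([*A,.172])
```

```text
t 2.45 pos [ 0.5309 -0.1124  0.1999] F [-0.92  0.18  0.28] w 0.0001
shift [ 1.6  0.3 27.9] rot [-0.06  0.04  0.1 ]
t 2.6 pos [ 0.5305 -0.1142  0.2007] F [ 0.82  0.06 -0.33] w 0.0003
shift [ 3.3  0.3 28.7] rot [ 0.03  0.04 -0.11]
```

View pics/side1.png

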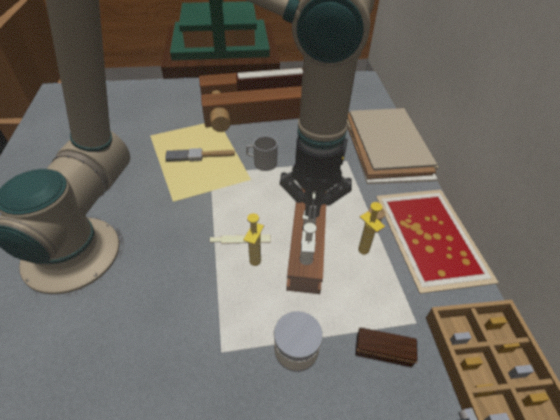

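View pics/wrist1.png

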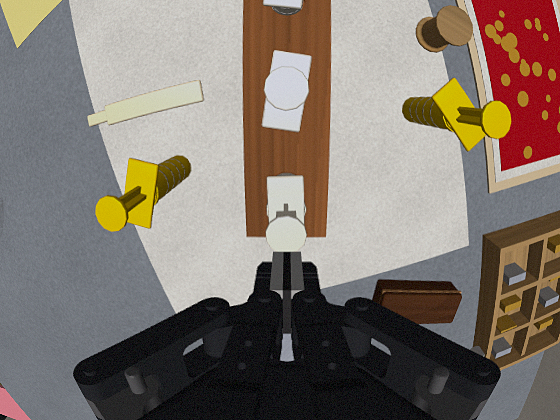

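```bash
cat >> h.py <<'E'
def wproj(p,pos,q):
    m=cams.camera_model('wrist');T=np.array(m['tool_from_camera']);K=np.array(m['camera_matrix'])
    t=rot(q).T@(np.array(p)-pos);c=T[:3,:3].T@(t-T[:3,3]);x,y,z=c[0],-c[1],-c[2]
    r=np.hypot(x,y);k=K[0,0]*np.arctan2(r,z)/r
    return np.array([K[0,2]+k*x,K[1,2]+k*y])
E
python3 - <<'E'
from h import *
s=telemetry.get_state();pos=np.array([.531,-.1130,.2003])
for P in (A,B):
    print(wproj([*P,.168],pos,s['ee_rot']).round(1))
print(wproj([*POT,.075],pos,s['ee_rot']).round(1), wproj(pos,pos,s['ee_rot']))
E
```

```text
[285.8 236.4]
[285.5  86.6]
[ 148.8 -149.4] [285.60745212 266.00445538]
```

>>> servo_tool(
  steps=[
    [2, 0, 10, 0, 0, 0],
    [2, 0, 18, 0, 0, 0],
    [2, 0, 24, 0, 0, 0],
    [2, 0, 26, 0, 0, 0],
    [2, 0, 28, 0, 0, 0],
    [2, 0, 28, 0, 0, 0],
  ],
)

```text
clock: 3.2
position: [0.5312, -0.1112, 0.1721]
ee_rot: [-0.0, 0.781, 0.624, -0.0]
contact_force: [-0.5, -0.5, 0.5]
width: 0.0
```

>>> servo_tool(
  steps=[
    [0, 0, 2, 0, 0, 0],
    [0, 0, 4, 0, 0, 0],
    [0, 0, 6, 0, 0, 0],
    [0, 0, 8, 0, 0, 0],
    [0, 0, 8, 0, 0, 0],
  ],
)

```text
clock: 3.7
position: [0.5313, -0.1111, 0.1642]
ee_rot: [0.0, 0.781, 0.624, -0.0]
contact_force: [-0.4, 0.1, 0.7]
width: -0.0001
```

>>> servo_tool(
  steps=[
    [0, 0, 1, 0, 0, 0],
    [0, 0, 2, 0, 0, 0],
    [0, 0, 3, 0, 0, 0],
    [0, 0, 4, 0, 0, 0],
    [0, 0, 4, 0, 0, 0],
  ],
)

```text
clock: 4.2
position: [0.5314, -0.1111, 0.1602]
ee_rot: [0.0, 0.781, 0.624, -0.0]
contact_force: [0.7, 0.4, 3.0]
width: 0.0001
```

>>> servo_tool(
  steps=[
    [0, 0, 1, 0, 0, 0],
    [0, 0, 2, 0, 0, 0],
    [0, 0, 3, 0, 0, 0],
    [0, 0, 4, 0, 0, 0],
    [0, 0, 4, 0, 0, 0],
  ],
)

```text
clock: 4.7
position: [0.5313, -0.1111, 0.1561]
ee_rot: [-0.0, 0.781, 0.624, -0.0]
contact_force: [-0.3, -0.1, 0.8]
width: -0.0002
```

>>> servo_tool(
  steps=[
    [0, 0, 1, 0, 0, 0],
    [0, 0, 2, 0, 0, 0],
    [0, 0, 3, 0, 0, 0],
    [0, 0, 3, 0, 0, 0],
  ],
)

```text
clock: 5.1
position: [0.5312, -0.1111, 0.1531]
ee_rot: [-0.0, 0.781, 0.624, -0.0]
contact_force: [0.4, -0.0, 1.3]
width: -0.0004
```

>>> servo_tool(
  steps=[
    [0, 0, 1, 0, 0, 0],
    [0, 0, 2, 0, 0, 0],
    [0, 0, 3, 0, 0, 0],
  ],
)

```text
clock: 5.4
position: [0.5313, -0.1111, 0.1503]
ee_rot: [0.0, 0.781, 0.624, 0.0]
contact_force: [0.7, -0.4, 3.2]
width: 0.0003
```

>>> servo_tool(
  steps=[
    [0, 0, 1, 0, 0, 0],
    [0, 0, 2, 0, 0, 0],
  ],
)

```text
clock: 5.6
position: [0.5313, -0.1111, 0.1482]
ee_rot: [0.0, 0.781, 0.624, -0.0]
contact_force: [-0.5, -0.3, 3.5]
width: 0.0003
```

>>> servo_tool(
  steps=[
    [0, 0, 1, 0, 0, 0],
    [0, 0, 2, 0, 0, 0],
  ],
)

```text
clock: 5.8
position: [0.5314, -0.1111, 0.1462]
ee_rot: [0.0, 0.781, 0.624, -0.0]
contact_force: [0.7, 0.4, 1.9]
width: 0.0002
```

>>> servo_tool(
  steps=[
    [0, 0, 1, 0, 0, 0],
    [0, 0, 2, 0, 0, 0],
    [0, 0, 3, 0, 0, 0],
  ],
)

```text
clock: 6.1
position: [0.5313, -0.1111, 0.1432]
ee_rot: [0.0, 0.781, 0.624, -0.0]
contact_force: [0.1, 0.3, 2.2]
width: -0.0
```

>>> servo_tool(
  steps=[
    [0, 0, 1, 0, 0, 0],
    [0, 0, 2, 0, 0, 0],
    [0, 0, 3, 0, 0, 0],
  ],
)

```text
clock: 6.4
position: [0.5314, -0.1111, 0.1402]
ee_rot: [0.0, 0.781, 0.624, -0.0]
contact_force: [0.4, 0.4, 3.0]
width: -0.0001
```

a is clear. It is past 24 mm of travel at a steady force, so I push it home.

>>> servo_tool(
  steps=[
    [0, 0, 1.5, 0, 0, 0],
    [0, 0, 3, 0, 0, 0],
    [0, 0, 4.5, 0, 0, 0],
    [0, 0, 6, 0, 0, 0],
  ],
)

```text
clock: 6.8
position: [0.5313, -0.1111, 0.1342]
ee_rot: [0.0, 0.781, 0.624, -0.0]
contact_force: [0.4, 0.2, 3.3]
width: -0.0002
```

>>> servo_tool(
  steps=[
    [0, 0, 0.5, 0, 0, 0],
    [0, 0, 1, 0, 0, 0],
  ],
)

```text
clock: 7.0
position: [0.5313, -0.1111, 0.1332]
ee_rot: [0.0, 0.781, 0.624, -0.0]
contact_force: [0.6, 0.2, 2.8]
width: 0.0002
```

>>> servo_tool(
  steps=[
    [0, 0, 0.5, 0, 0, 0],
    [0, 0, 0.5, 0, 0, 0],
  ],
)

```text
clock: 7.2
position: [0.5313, -0.1111, 0.1328]
ee_rot: [0.0, 0.781, 0.624, -0.0]
contact_force: [0.2, -0.2, 3.5]
width: -0.0001
```

>>> servo_tool(
  steps=[
    [0, 0, 0.5, 0, 0, 0],
    [0, 0, 0.5, 0, 0, 0],
  ],
)

```text
clock: 7.4
position: [0.5314, -0.1111, 0.1325]
ee_rot: [0.0, 0.781, 0.624, 0.0]
contact_force: [0.8, -0.2, 3.8]
width: -0.0001
```

>>> servo_tool(
  steps=[
    [0, 0, 0.5, 0, 0, 0],
    [0, 0, 0.5, 0, 0, 0],
  ],
)

```text
clock: 7.6
position: [0.5315, -0.1112, 0.1321]
ee_rot: [0.0, 0.781, 0.624, 0.0]
contact_force: [-0.8, 0.4, 4.5]
width: -0.0001
```

>>> servo_tool(
  steps=[
    [0, 0, 0.5, 0, 0, 0],
    [0, 0, 1, 0, 0, 0],
  ],
)

```text
clock: 7.8
position: [0.5318, -0.1113, 0.1316]
ee_rot: [0.001, 0.781, 0.624, 0.0]
contact_force: [-1.6, 0.6, 9.0]
width: 0.0001
```

>>> servo_tool(
  steps=[
    [0, 0, 0.5, 0, 0, 0],
    [0, 0, 0.5, 0, 0, 0],
  ],
)

```text
clock: 8.0
position: [0.5318, -0.1113, 0.1313]
ee_rot: [0.001, 0.781, 0.624, 0.0]
contact_force: [-0.1, -0.3, 7.8]
width: 0.0001
```

a's floor contact felt (force rising 4 to 9 N at 0.1313). Next, b.

>>> servo_tool(
  steps=[
    [0, 0, -3, 0, 0, 0],
    [0, 0, -15, 0, 0, 0],
    [0, 0, -35, 0, 0, 0],
    [0, 0, -55, 0, 0, 0],
    [30, 0, -60, 0, 0, 0],
    [60, 0, -60, 0, 0, 0],
    [85, 0, -60, 0, 0, 0],
    [85, 0, -60, 0, 0, 0],
  ],
)

```text
clock: 8.8
position: [0.5502, -0.0255, 0.1906]
ee_rot: [-0.001, 0.78, 0.626, 0.0]
contact_force: [0.2, -0.9, 0.4]
width: 0.0001
```

Run:
```python
from h import *
im,d=cams.get_image('wrist');save('wrist2',im)
im,d=cams.get_image('side');save('side2',im[100:300,200:450])
go([*B,.172])
```

```text
t 8.9 pos [ 0.5499 -0.028   0.1904] F [ 0.29 -0.47  0.3 ] w 0.0002
shift [-0.2  0.4 18.4] rot [-0.02  0.05  0.05]
```

View pics/wrist2.png

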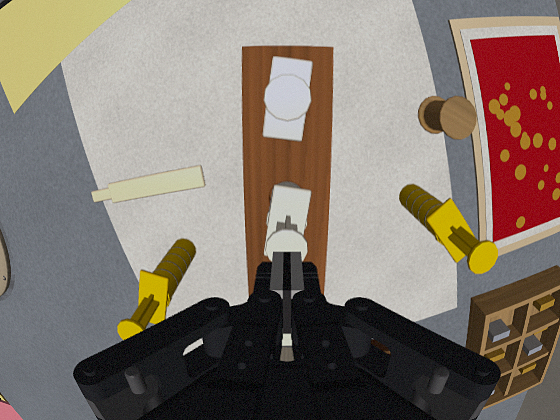

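View pics/side2.png

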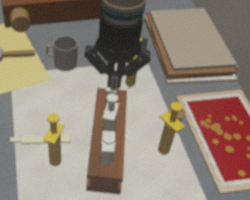

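The wrist view shows disc b at (286,245), under the fingertips; a's plunger is now low. Now push b.

>>> servo_tool(
  steps=[
    [0, 0, 8, 0, 0, 0],
    [0, 0, 16, 0, 0, 0],
    [0, 0, 20, 0, 0, 0],
    [0, 0, 22, 0, 0, 0],
    [0, 0, 24, 0, 0, 0],
    [0, 0, 26, 0, 0, 0],
    [0, 0, 27, 0, 0, 0],
    [0, 0, 28, 0, 0, 0],
  ],
)

```text
clock: 9.7
position: [0.5506, -0.0283, 0.1629]
ee_rot: [0.001, 0.781, 0.624, 0.0]
contact_force: [-1.4, -1.1, 4.3]
width: 0.0001
```

>>> servo_tool(
  steps=[
    [0, 0, 1, 0, 0, 0],
    [0, 0, 2, 0, 0, 0],
    [0, 0, 3, 0, 0, 0],
    [0, 0, 4, 0, 0, 0],
    [0, 0, 5, 0, 0, 0],
    [0, 0, 6, 0, 0, 0],
  ],
)

```text
clock: 10.3
position: [0.5502, -0.0282, 0.1562]
ee_rot: [0.0, 0.781, 0.624, 0.0]
contact_force: [-0.5, 0.5, 3.4]
width: -0.0002
```

>>> servo_tool(
  steps=[
    [0, 0, 1, 0, 0, 0],
    [0, 0, 2, 0, 0, 0],
    [0, 0, 3, 0, 0, 0],
  ],
)

```text
clock: 10.6
position: [0.5501, -0.0282, 0.1532]
ee_rot: [0.0, 0.781, 0.624, 0.0]
contact_force: [0.4, -1.2, 3.9]
width: 0.0001
```

>>> servo_tool(
  steps=[
    [0, 0, 1, 0, 0, 0],
    [0, 0, 2, 0, 0, 0],
    [0, 0, 3, 0, 0, 0],
  ],
)

```text
clock: 10.9
position: [0.5501, -0.0282, 0.1502]
ee_rot: [0.0, 0.781, 0.624, 0.0]
contact_force: [1.2, 0.7, 3.4]
width: 0.0002
```

>>> servo_tool(
  steps=[
    [0, 0, 1, 0, 0, 0],
    [0, 0, 2, 0, 0, 0],
  ],
)

```text
clock: 11.1
position: [0.5501, -0.0282, 0.1482]
ee_rot: [0.0, 0.781, 0.624, -0.0]
contact_force: [-0.3, -0.8, 3.2]
width: 0.0002
```

>>> servo_tool(
  steps=[
    [0, 0, 1, 0, 0, 0],
    [0, 0, 2, 0, 0, 0],
  ],
)

```text
clock: 11.3
position: [0.5501, -0.0282, 0.1462]
ee_rot: [0.0, 0.781, 0.624, 0.0]
contact_force: [0.1, 0.2, 5.0]
width: -0.0
```

>>> servo_tool(
  steps=[
    [0, 0, 1, 0, 0, 0],
    [0, 0, 2, 0, 0, 0],
  ],
)

```text
clock: 11.5
position: [0.55, -0.0282, 0.1442]
ee_rot: [0.0, 0.781, 0.624, -0.0]
contact_force: [0.5, 0.0, 3.3]
width: -0.0002
```

>>> servo_tool(
  steps=[
    [0, 0, 1, 0, 0, 0],
    [0, 0, 2, 0, 0, 0],
  ],
)

```text
clock: 11.7
position: [0.5501, -0.0282, 0.1422]
ee_rot: [0.0, 0.781, 0.624, 0.0]
contact_force: [0.2, 0.1, 4.1]
width: 0.0001
```

>>> servo_tool(
  steps=[
    [0, 0, 1, 0, 0, 0],
    [0, 0, 2, 0, 0, 0],
  ],
)

```text
clock: 11.9
position: [0.5501, -0.0282, 0.1402]
ee_rot: [0.0, 0.781, 0.624, -0.0]
contact_force: [0.9, -1.4, 2.9]
width: -0.0002
```

b is clear too. Push it home.

>>> servo_tool(
  steps=[
    [0, 0, 1.5, 0, 0, 0],
    [0, 0, 3, 0, 0, 0],
    [0, 0, 4.5, 0, 0, 0],
    [0, 0, 6, 0, 0, 0],
    [0, 0, 7, 0, 0, 0],
  ],
)

```text
clock: 12.4
position: [0.55, -0.0282, 0.1331]
ee_rot: [0.0, 0.781, 0.624, -0.0]
contact_force: [-0.1, -1.1, 3.4]
width: -0.0001
```

>>> servo_tool(
  steps=[
    [0, 0, 0.5, 0, 0, 0],
    [0, 0, 1, 0, 0, 0],
  ],
)

```text
clock: 12.6
position: [0.5502, -0.0282, 0.1325]
ee_rot: [0.0, 0.781, 0.624, 0.0]
contact_force: [-0.6, -0.7, 6.6]
width: 0.0003
```

>>> servo_tool(
  steps=[
    [0, 0, 0.5, 0, 0, 0],
    [0, 0, 1, 0, 0, 0],
  ],
)

```text
clock: 12.8
position: [0.5504, -0.0283, 0.132]
ee_rot: [0.0, 0.781, 0.624, 0.0]
contact_force: [-0.1, -0.1, 8.2]
width: -0.0001
```

>>> servo_tool(
  steps=[
    [0, 0, 0.5, 0, 0, 0],
    [0, 0, 0.5, 0, 0, 0],
  ],
)

```text
clock: 13.0
position: [0.5505, -0.0282, 0.1317]
ee_rot: [0.001, 0.781, 0.624, 0.0]
contact_force: [-0.9, -0.3, 8.0]
width: 0.0001
```

>>> servo_tool(
  steps=[
    [0, 0, -3, 0, 0, 0],
    [0, 0, -15, 0, 0, 0],
    [0, 0, -35, 0, 0, 0],
    [0, 0, -55, 0, 0, 0],
    [30, 0, -60, 0, 0, 0],
    [60, 0, -60, 0, 0, 0],
    [85, 0, -60, 0, 0, 0],
    [85, 0, -60, 0, 0, 0],
  ],
)

```text
clock: 13.8
position: [0.5691, 0.0575, 0.191]
ee_rot: [-0.001, 0.78, 0.625, 0.001]
contact_force: [-0.1, -0.7, -0.1]
width: -0.0001
```

Run:
```python
from h import *
im,d=cams.get_image('wrist');save('wrist3',im)
go([*C,.172])
```

```text
t 13.85 pos [0.5687 0.0558 0.1908] F [-0.03 -0.73 -0.55] w -0.0004
shift [-1.2  0.4 18.8] rot [-0.03  0.02  0.11]
```

View pics/wrist3.png

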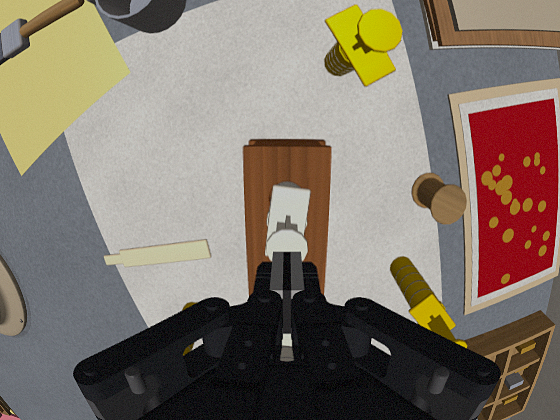

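>>> servo_tool(
  steps=[
    [0, 0, 8, 0, 0, 0],
    [0, 0, 16, 0, 0, 0],
    [0, 0, 20, 0, 0, 0],
    [0, 0, 22, 0, 0, 0],
    [0, 0, 24, 0, 0, 0],
    [0, 0, 26, 0, 0, 0],
    [0, 0, 28, 0, 0, 0],
    [0, 0, 30, 0, 0, 0],
  ],
)

```text
clock: 14.65
position: [0.5695, 0.0547, 0.1616]
ee_rot: [0.001, 0.781, 0.624, 0.001]
contact_force: [0.4, -0.2, 5.0]
width: 0.0001
```

>>> servo_tool(
  steps=[
    [0, 0, 1, 0, 0, 0],
    [0, 0, 2, 0, 0, 0],
    [0, 0, 3, 0, 0, 0],
    [0, 0, 4, 0, 0, 0],
  ],
)

```text
clock: 15.05
position: [0.569, 0.0547, 0.157]
ee_rot: [0.0, 0.781, 0.624, 0.0]
contact_force: [-0.5, -0.0, 5.0]
width: 0.0001
```

>>> servo_tool(
  steps=[
    [0, 0, 1, 0, 0, 0],
    [0, 0, 2, 0, 0, 0],
    [0, 0, 3, 0, 0, 0],
  ],
)

```text
clock: 15.35
position: [0.5689, 0.0547, 0.1537]
ee_rot: [0.0, 0.781, 0.624, 0.0]
contact_force: [0.1, -0.0, 5.3]
width: -0.0002
```

>>> servo_tool(
  steps=[
    [0, 0, 1, 0, 0, 0],
    [0, 0, 2, 0, 0, 0],
  ],
)

```text
clock: 15.55
position: [0.5691, 0.0547, 0.152]
ee_rot: [0.0, 0.781, 0.624, 0.0]
contact_force: [-0.1, -1.4, 8.4]
width: -0.0002
```

>>> servo_tool(
  steps=[
    [0, 0, 0.5, 0, 0, 0],
    [0, 0, 1, 0, 0, 0],
    [0, 0, 1, 0, 0, 0],
  ],
)

```text
clock: 15.85
position: [0.5692, 0.0547, 0.1514]
ee_rot: [0.0, 0.781, 0.624, 0.0]
contact_force: [-0.4, 0.3, 7.6]
width: -0.0
```

>>> servo_tool(
  steps=[
    [0, 0, 0.5, 0, 0, 0],
    [0, 0, 1, 0, 0, 0],
    [0, 0, 1, 0, 0, 0],
  ],
)

```text
clock: 16.15
position: [0.5694, 0.0547, 0.1507]
ee_rot: [0.001, 0.781, 0.624, 0.001]
contact_force: [-0.9, -1.0, 7.9]
width: 0.0
```

>>> servo_tool(
  steps=[
    [0, 0, 0.5, 0, 0, 0],
    [0, 0, 1, 0, 0, 0],
    [0, 0, 1, 0, 0, 0],
  ],
)

```text
clock: 16.45
position: [0.5695, 0.0547, 0.15]
ee_rot: [0.001, 0.781, 0.624, 0.001]
contact_force: [-1.3, 0.1, 10.4]
width: 0.0002
```

c has stiffened (5 to 10.4 N from about 17 to 20 mm), so it is the clogged one. Stop, back off and open.

>>> servo_tool(
  steps=[
    [0, 0, -2, 0, 0, 0],
    [0, 0, -8, 0, 0, 0],
    [0, 0, -30, 0, 0, 0],
    [0, 0, -60, 0, 0, 0],
    [0, 0, -90, 0, 0, 0],
    [0, 0, -90, 0, 0, 0],
    [0, 0, -90, 0, 0, 0],
  ],
  hand=0,
)

```text
clock: 17.15
position: [0.5686, 0.0548, 0.2387]
ee_rot: [-0.0, 0.781, 0.624, -0.0]
contact_force: [-0.6, 0.6, 0.3]
width: 0.0857
```

Run:
```python
from h import *
for c in ('wrist','side','scene'):
    im,d=cams.get_image(c);np.savez(c+'4.npz',im=im,d=d)
    save(c+'4',im if c=='wrist' else cv2.resize(im[150:300,200:400],None,fx=4,fy=4))
    if c=='wrist':continue
    W=world(c,d)
    for P in (A,B,C):
        m=(d>0)&(np.hypot(W[...,0]-P[0],W[...,1]-P[1])<.016)&(W[...,2]>.126)&(W[...,2]<.185)
        p=W[m]
        if len(p): t=np.percentile(p[:,2],90);q=p[p[:,2]>t-.004];print(c,len(p),'top',t.round(4),np.median(q,0).round(4))
go([*C,.09])
```

```text
side 111 top 0.135 [ 0.5307 -0.1112  0.1336]
side 95 top 0.1345 [ 0.5495 -0.028   0.1335]
side 120 top 0.1532 [0.5688 0.0556 0.1523]
scene 46 top 0.1336 [ 0.5306 -0.1114  0.1322]
scene 42 top 0.1331 [ 0.5516 -0.0297  0.1315]
scene 67 top 0.1516 [0.5699 0.0538 0.1508]
t 17.3 pos [0.5677 0.0548 0.2371] F [-0.31  0.41 -0.36] w 0.0852
shift [1.000e-01 1.600e+00 1.471e+02] rot [-0.2   0.04 -0.03]
```

View pics/wrist4.png

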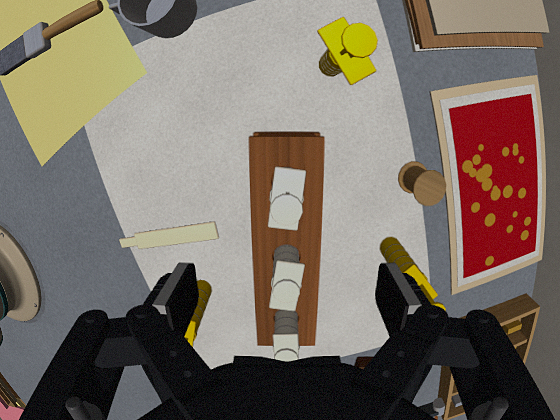

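View pics/scene4.png

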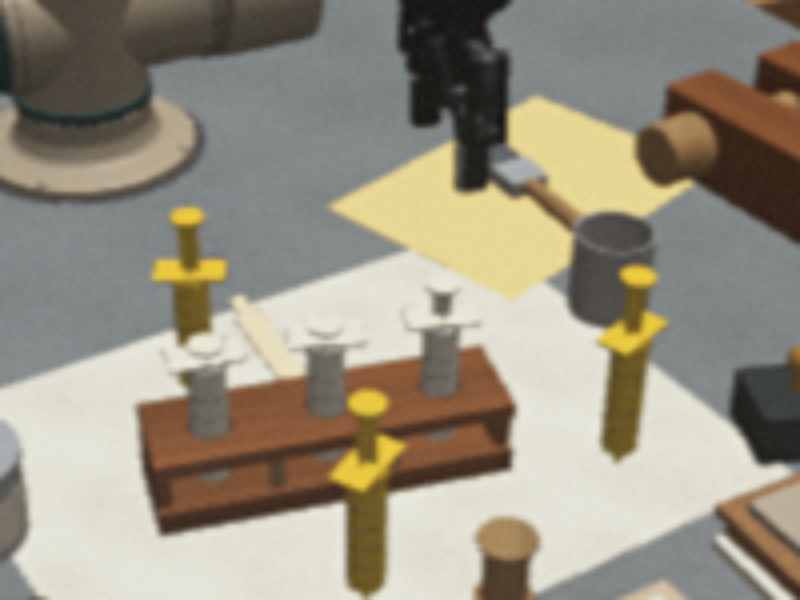

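c's disc top is at about 0.152 (travel about 18 mm), below the gripper body at 0.159 or higher. Descend for the grasp.

>>> servo_tool(
  steps=[
    [0, 0.5, 25, 0, 0, 0],
    [0, 0.5, 50, 0, 0, 0],
    [0, 0.5, 75, 0, 0, 0],
    [0, 0.5, 100, 0, 0, 0],
    [0, 0.5, 120, 0, 0, 0],
    [0, 0.5, 130, 0, 0, 0],
    [0, 0.5, 130, 0, 0, 0],
  ],
)

```text
clock: 18.0
position: [0.5676, 0.0546, 0.1066]
ee_rot: [-0.002, 0.781, 0.624, -0.002]
contact_force: [0.0, -0.5, 0.7]
width: 0.0854
```

Run:
```python
from h import *
go([*C,.087])
im,d=cams.get_image('wrist');save('wrist5',im)
im,d=cams.get_image('side');save('side5',cv2.resize(im[120:270,230:430],None,fx=4,fy=4))
```

```text
t 18.0 pos [0.5676 0.0546 0.1066] F [ 0.01 -0.55  0.7 ] w 0.0854
shift [ 0.2  1.3 19.5] rot [-0.28  0.06 -0.03]
```

View pics/wrist5.png

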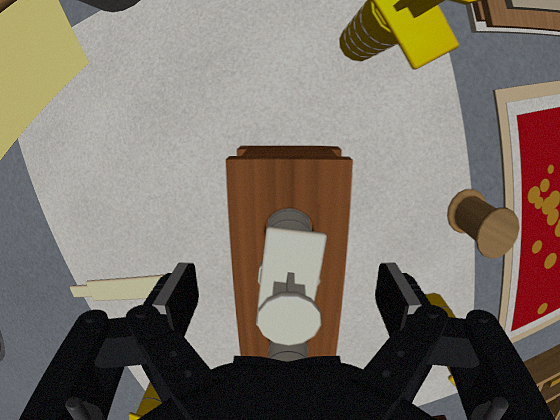

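View pics/side5.png

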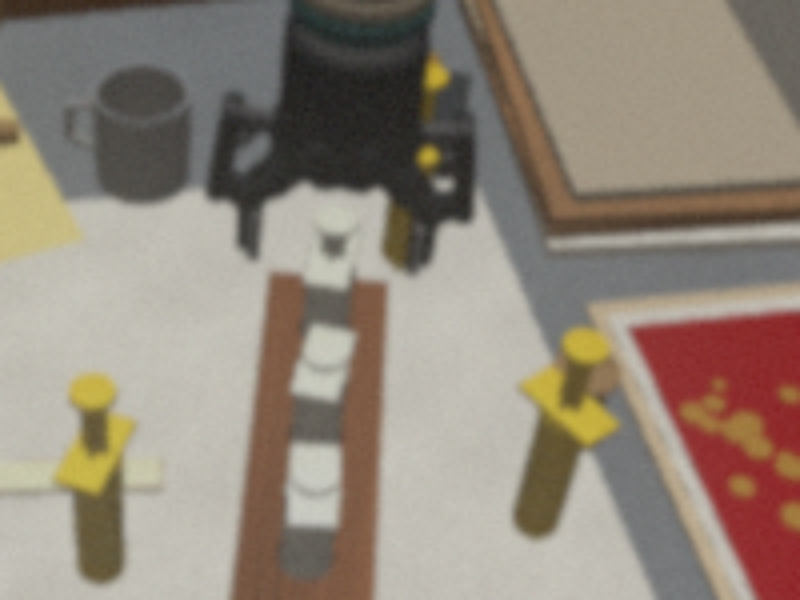

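>>> servo_tool(
  steps=[
    [0, 1, 8, 0, 0, 0],
    [0, 1, 15, 0, 0, 0],
    [0, 1, 20, 0, 0, 0],
    [0, 1, 20, 0, 0, 0],
  ],
)

```text
clock: 18.5
position: [0.5696, 0.0544, 0.088]
ee_rot: [-0.0, 0.781, 0.624, -0.001]
contact_force: [0.2, -0.1, -0.1]
width: 0.0854
```

>>> servo_tool(
  steps=[
    [0, 0, 0, 0, 0, 0],
    [0, 0, 0, 0, 0, 0],
    [0, 0, 0, 0, 0, 0],
    [0, 0, 0, 0, 0, 0],
    [0, 0, 0, 0, 0, 0],
    [0, 0, 0, 0, 0, 0],
  ],
  hand=255,
  grip_force=35,
)

```text
clock: 19.1
position: [0.5702, 0.0544, 0.0891]
ee_rot: [0.0, 0.781, 0.624, 0.0]
contact_force: [-1.3, 0.4, 3.2]
width: 0.027
```

Run:
```python
from h import *
go([*C,.087])
im,d=cams.get_image('wrist');save('wrist6',im)
```

```text
t 19.1 pos [0.5702 0.0544 0.0891] F [-1.32  0.41  3.17] w 0.027
shift [-0.2 -1.4  2.1] rot [ 0.01  0.   -0.03]
```

View pics/wrist6.png

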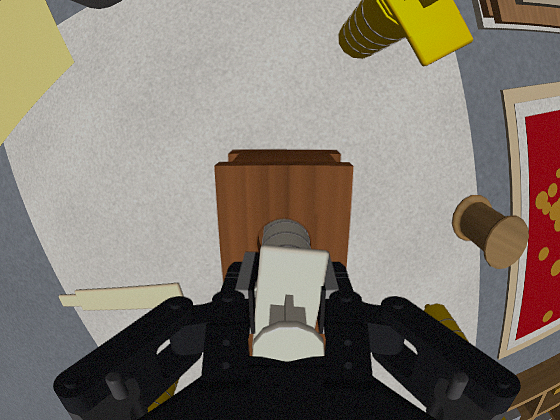

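>>> servo_tool(
  steps=[
    [0, 0, -4, 0, 0, 0],
    [0, 0, -12, 0, 0, 0],
    [0, 0, -25, 0, 0, 0],
    [0, 0, -40, 0, 0, 0],
    [0, 0, -58, 0, 0, 0],
    [0, 0, -78, 0, 0, 0],
    [0, 0, -95, 0, 0, 0],
    [0, 0, -95, 0, 0, 0],
  ],
)

```text
clock: 19.95
position: [0.5723, 0.0544, 0.1874]
ee_rot: [0.002, 0.781, 0.624, 0.003]
contact_force: [0.9, -0.5, -1.4]
width: 0.027
```

Run:
```python
from h import *
go([*POT,.185])
for c in ('wrist','side'):
    im,d=cams.get_image(c);save(c+'7',im)
for c in ('scene','side'):
    W=np.load(c+'W.npy');p=W[(W[...,2]>.085)&(W[...,2]<.4)&(np.hypot(W[...,0]-POT[0],W[...,1]-POT[1])<.16)]
    if len(p): print(c,len(p),p.min(0),p.max(0))
```

```text
t 19.95 pos [0.5723 0.0544 0.1874] F [ 0.87 -0.48 -1.44] w 0.027
shift [ 198.1 -142.5    1.6] rot [ 0.4  -0.07 -0.03]
```

View pics/side7.png

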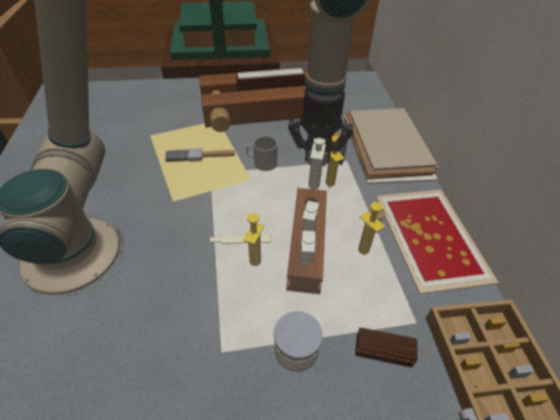

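View pics/wrist7.png

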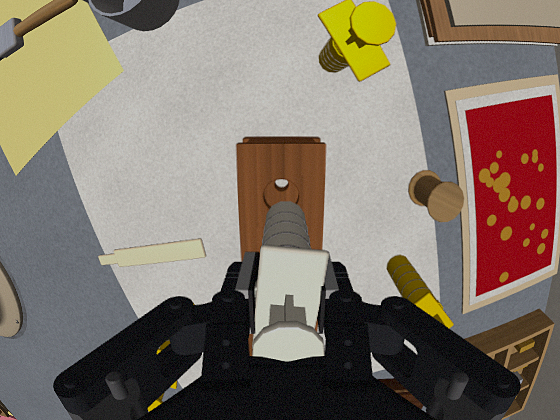

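Syringe c is held (width 27 mm) and clear of the rack; a and b are in place. Carry it to the pot.

>>> servo_tool(
  steps=[
    [15, -11, 0, 0, 0, 0],
    [45, -33, 0, 0, 0, 0],
    [75, -55, 0, 0, 0, 0],
    [105, -77, 0, 0, 0, 0],
    [135, -98, 0, 0, 0, 0],
    [165, -119, 0, 0, 0, 0],
    [187, -135, 0, 0, 0, 0],
    [198, -142.5, 0, 0, 0, 0],
  ],
)

```text
clock: 20.85
position: [0.4721, 0.2814, 0.1827]
ee_rot: [-0.001, 0.78, 0.625, -0.001]
contact_force: [-0.8, -0.5, -1.0]
width: 0.0267
```

>>> servo_tool(
  steps=[
    [0, 0, 0, 0, 0, 0],
    [0, 0, 0, 0, 0, 0],
    [0, 0, 0, 0, 0, 0],
  ],
)

```text
clock: 21.15
position: [0.4753, 0.2778, 0.1835]
ee_rot: [0.0, 0.782, 0.624, -0.0]
contact_force: [-0.7, 0.5, -1.9]
width: 0.0266
```

Run:
```python
from h import *
go([*POT,.089])
for c in ('wrist','side','scene'):
    im,d=cams.get_image(c);np.savez(c+'8.npz',im=im,d=d)
    save(c+'8',im if c=='wrist' else cv2.resize(im[60:210,180:380] if c=='side' else im[130:280,260:460],None,fx=4,fy=4))
```

```text
t 21.15 pos [0.4753 0.2778 0.1835] F [-0.71  0.47 -1.86] w 0.0266
shift [ 1.6  1.4 94.5] rot [ 0.01  0.06 -0.1 ]
```

View pics/side8.png

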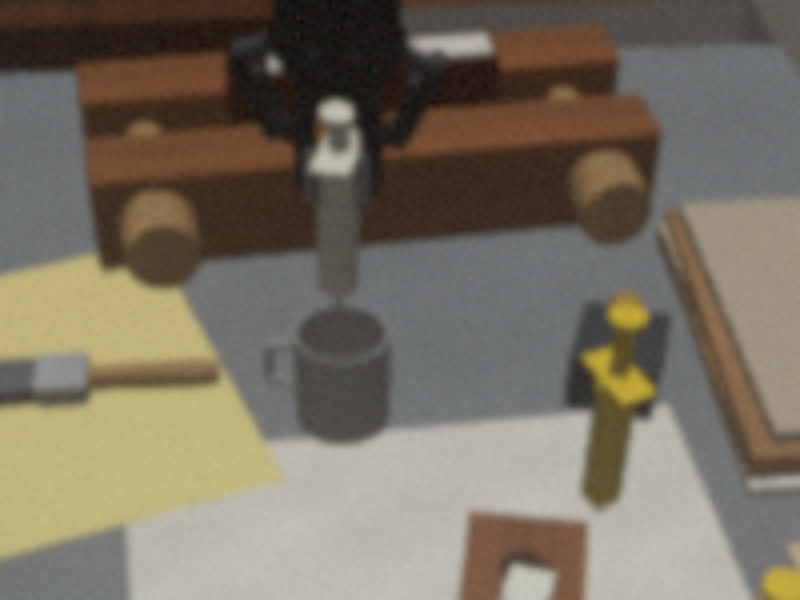

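View pics/scene8.png

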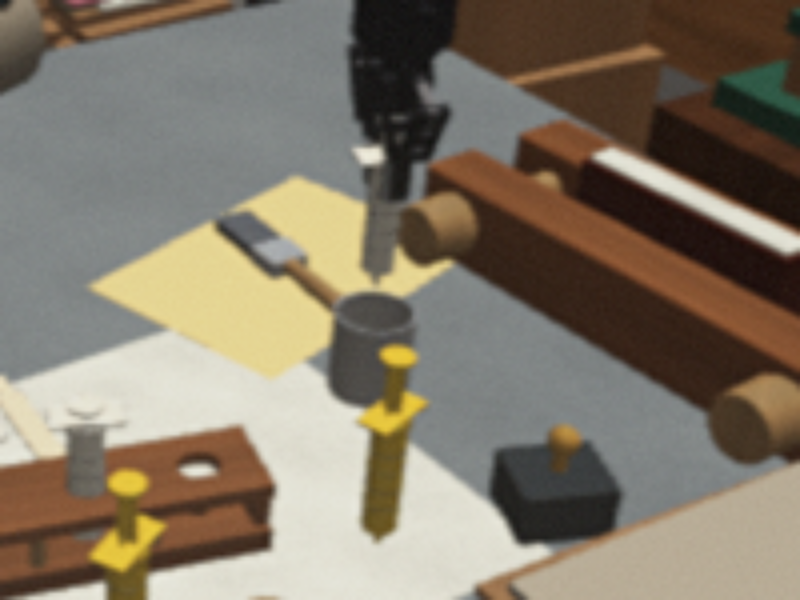

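View pics/wrist8.png

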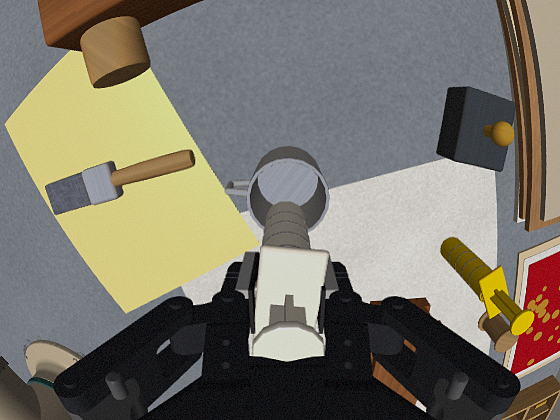

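Run:
```python
from h import *
s=telemetry.get_state();print(s['clock'])
print('pot rim',wproj([*POT,.075],s['position'],s['ee_rot']))
p=s['position']
print('tip upright',wproj([p[0],p[1],p[2]-.0845],p,s['ee_rot']),'barrel bottom',wproj([p[0],p[1],p[2]-.0695],p,s['ee_rot']))
print('rim back/front',[wproj([*(POT+k*.034*TX[:2]),.075],p,s['ee_rot']).round(0) for k in(-1,1)],[wproj([*(POT+k*.034*TY[:2]),.075],p,s['ee_rot']).round(0) for k in(-1,1)])
z=np.load('wrist8.npz');im=z['im'];save('wc8',cv2.resize(im[120:270,200:380],None,fx=4,fy=4))
```

```text
21.3
pot rim [287.53259405 199.2777194 ]
tip upright [285.88899974 210.69448361] barrel bottom [285.85249873 217.72217204]
rim back/front [array([288., 238.]), array([287., 158.])] [array([246., 199.]), array([329., 199.])]
```

View pics/wc8.png

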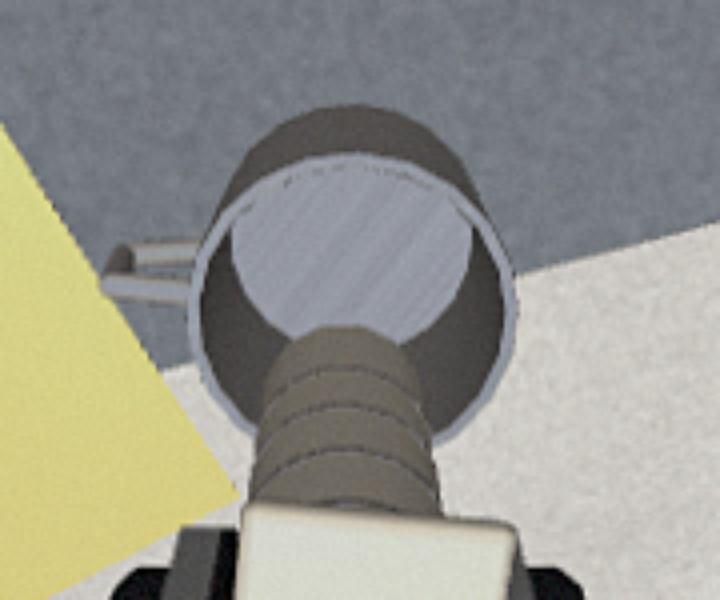

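The rim appears at columns 247–329, top row 158, just as predicted, and the barrel is upright over it. Lower it gently.

>>> servo_tool(
  steps=[
    [1.5, 1.4, 10, 0, 0, 0],
    [1.5, 1.4, 22, 0, 0, 0],
    [1.5, 1.4, 36, 0, 0, 0],
    [1.5, 1.4, 50, 0, 0, 0],
    [1.5, 1.4, 62, 0, 0, 0],
    [1.5, 1.4, 74, 0, 0, 0],
    [1.5, 1.4, 82, 0, 0, 0],
    [1.5, 1.4, 86, 0, 0, 0],
  ],
)

```text
clock: 22.1
position: [0.4762, 0.2799, 0.0966]
ee_rot: [-0.0, 0.781, 0.624, -0.001]
contact_force: [0.2, 1.1, -1.2]
width: 0.0266
```

>>> servo_tool(
  steps=[
    [0, 0, 2, 0, 0, 0],
    [0, 0, 4, 0, 0, 0],
    [0, 0, 5, 0, 0, 0],
    [0, 0, 5, 0, 0, 0],
  ],
)

```text
clock: 22.5
position: [0.4768, 0.2802, 0.093]
ee_rot: [0.0, 0.781, 0.624, 0.0]
contact_force: [0.3, 0.3, -1.3]
width: 0.0267
```

>>> servo_tool(
  steps=[
    [0, 0, 1, 0, 0, 0],
    [0, 0, 2, 0, 0, 0],
    [0, 0, 2, 0, 0, 0],
  ],
)

```text
clock: 22.8
position: [0.4765, 0.28, 0.0907]
ee_rot: [0.0, 0.781, 0.624, -0.0]
contact_force: [0.7, -0.3, -0.8]
width: 0.0268
```

>>> servo_tool(
  steps=[
    [0, 0, 0.5, 0, 0, 0],
    [0, 0, 1, 0, 0, 0],
    [0, 0, 1, 0, 0, 0],
  ],
)

```text
clock: 23.1
position: [0.4766, 0.2801, 0.0897]
ee_rot: [0.0, 0.781, 0.624, -0.0]
contact_force: [0.4, 1.0, -0.9]
width: 0.0266
```

>>> servo_tool(
  steps=[
    [0, 0, 0.5, 0, 0, 0],
    [0, 0, 1, 0, 0, 0],
    [0, 0, 1, 0, 0, 0],
  ],
)

```text
clock: 23.4
position: [0.4767, 0.2801, 0.089]
ee_rot: [0.0, 0.781, 0.624, 0.0]
contact_force: [-1.5, -0.2, 0.1]
width: 0.0267
```

>>> servo_tool(
  steps=[
    [0, 0, 0.5, 0, 0, 0],
    [0, 0, 1, 0, 0, 0],
    [0, 0, 1, 0, 0, 0],
  ],
)

```text
clock: 23.7
position: [0.4769, 0.2803, 0.0888]
ee_rot: [0.0, 0.781, 0.624, 0.001]
contact_force: [-1.1, -0.4, 6.6]
width: 0.0269
```

Bottom contact is felt (-0.9 to 6.6 N, at rack height as expected). Ease off and release slowly.

>>> servo_tool(
  steps=[
    [0, 0, -0.8, 0, 0, 0],
    [0, 0, -0.8, 0, 0, 0],
    [0, 0, -0.8, 0, 0, 0],
    [0, 0, -0.8, 0, 0, 0],
  ],
  hand=150,
)

```text
clock: 24.1
position: [0.4765, 0.28, 0.0883]
ee_rot: [-0.0, 0.781, 0.624, -0.0]
contact_force: [-0.0, 0.5, -0.3]
width: 0.0349
```

>>> servo_tool(
  steps=[
    [0, 0, 0, 0, 0, 0],
    [0, 0, 0, 0, 0, 0],
    [0, 0, 0, 0, 0, 0],
  ],
  hand=100,
)

```text
clock: 24.4
position: [0.4766, 0.2801, 0.0885]
ee_rot: [0.0, 0.781, 0.624, -0.0]
contact_force: [-0.2, 0.3, 0.3]
width: 0.0519
```

>>> servo_tool(
  steps=[
    [0, 0, 0, 0, 0, 0],
    [0, 0, 0, 0, 0, 0],
    [0, 0, 0, 0, 0, 0],
  ],
  hand=50,
)

```text
clock: 24.7
position: [0.4766, 0.2801, 0.0886]
ee_rot: [0.0, 0.781, 0.624, 0.0]
contact_force: [0.8, 0.7, 1.0]
width: 0.0686
```

>>> servo_tool(
  steps=[
    [0, 0, 0, 0, 0, 0],
    [0, 0, 0, 0, 0, 0],
    [0, 0, 0, 0, 0, 0],
  ],
  hand=0,
)

```text
clock: 25.0
position: [0.4766, 0.2801, 0.0886]
ee_rot: [0.0, 0.781, 0.624, 0.0]
contact_force: [0.7, 0.8, -0.3]
width: 0.0856
```

Run:
```python
from h import *
for c in ('wrist','side','scene'):
    im,d=cams.get_image(c)
    save(c+'9',im if c=='wrist' else cv2.resize(im[60:210,180:380] if c=='side' else im[130:280,260:460],None,fx=4,fy=4))
```

```text
(no output)
```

View pics/wrist9.png

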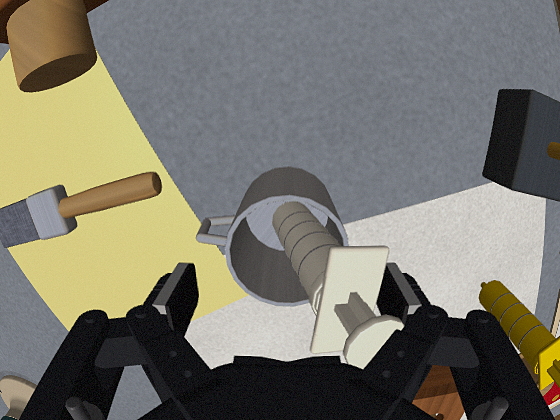

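View pics/side9.png

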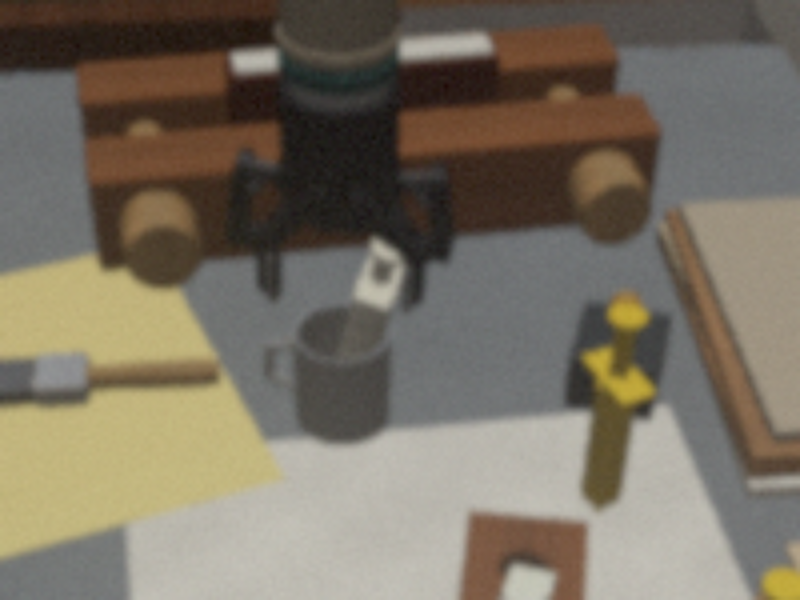

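Released: c leans on the rim toward tool +y, with its disc at (375,345) near the right finger. Shift the open gripper +y to centre on it before rising.

>>> servo_tool(
  steps=[
    [0, 4, 0, 0, 0, 0],
    [0, 8, 0, 0, 0, 0],
    [0, 12, 0, 0, 0, 0],
    [0, 16, 0, 0, 0, 0],
    [0, 18, 0, 0, 0, 0],
    [0, 18, 0, 0, 0, 0],
  ],
)

```text
clock: 25.75
position: [0.4946, 0.276, 0.0885]
ee_rot: [0.0, 0.781, 0.624, 0.0]
contact_force: [-0.3, 0.3, -0.1]
width: 0.0853
```

Run:
```python
from h import *
for c in ('wrist','scene'):
    im,d=cams.get_image(c)
    save(c+'10',im if c=='wrist' else cv2.resize(im[130:280,260:460],None,fx=4,fy=4))
```

```text
(no output)
```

View pics/wrist10.png

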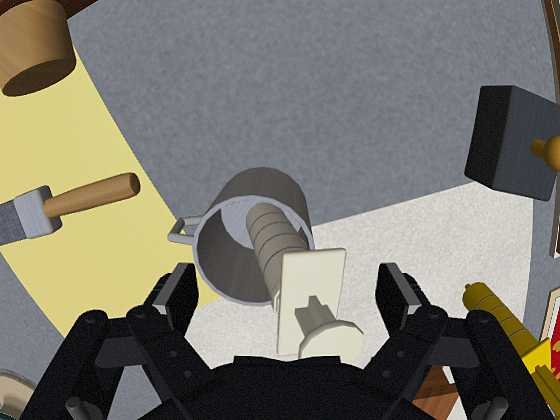

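View pics/scene10.png

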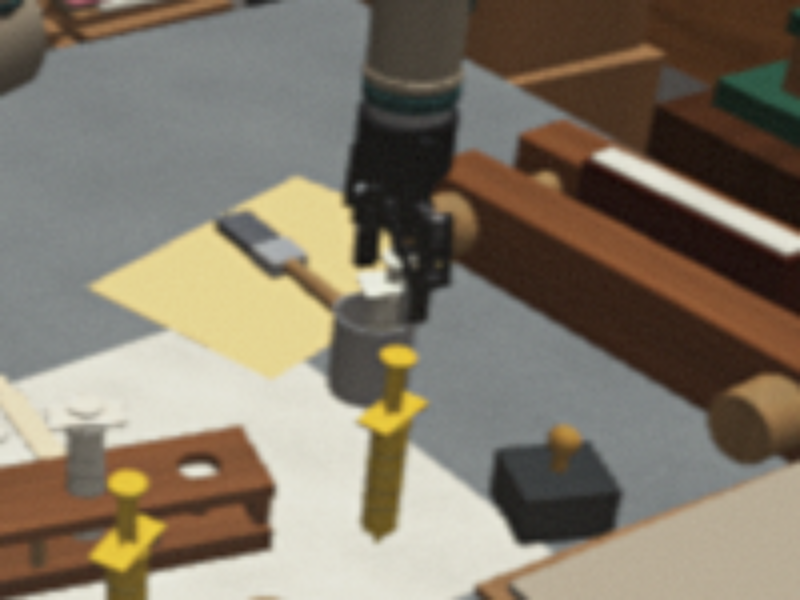

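Now the syringe is free between the fingers. Rise.

>>> servo_tool(
  steps=[
    [0, 2, -5, 0, 0, 0],
    [0, 2, -12, 0, 0, 0],
    [0, 2, -22, 0, 0, 0],
    [0, 2, -34, 0, 0, 0],
    [0, 2, -48, 0, 0, 0],
    [0, 2, -65, 0, 0, 0],
    [0, 2, -85, 0, 0, 0],
    [0, 2, -110, 0, 0, 0],
  ],
)

```text
clock: 26.65
position: [0.4956, 0.2755, 0.1999]
ee_rot: [-0.0, 0.781, 0.624, -0.0]
contact_force: [0.8, -0.1, -0.1]
width: 0.0854
```

>>> servo_tool(
  steps=[
    [0, 0, -30, 0, 0, 0],
    [0, -20, -60, 0, 0, 0],
    [0, -50, -70, 0, 0, 0],
    [0, -90, -70, 0, 0, 0],
    [0, -130, -70, 0, 0, 0],
    [0, -130, -70, 0, 0, 0],
    [0, -130, -70, 0, 0, 0],
  ],
)

```text
clock: 27.35
position: [0.3689, 0.3046, 0.27]
ee_rot: [0.0, 0.781, 0.625, 0.001]
contact_force: [0.4, -0.4, 0.1]
width: 0.0856
```

Run:
```python
from h import *
for c in ('wrist','side','scene'):
    im,d=cams.get_image(c)
    save(c+'11',im if c=='wrist' else cv2.resize(im[80:260,180:420] if c=='side' else im[170:320,210:410],None,fx=3.3,fy=3.3))
    if c=='wrist':continue
    W=world(c,d)
    for P in (A,B):
        m=(d>0)&(np.hypot(W[...,0]-P[0],W[...,1]-P[1])<.016)&(W[...,2]>.126)&(W[...,2]<.185);p=W[m]
        t=np.percentile(p[:,2],90);q=p[p[:,2]>t-.004];print(c,len(p),t.round(4),np.median(q,0).round(4))
    m=(d>0)&(np.hypot(W[...,0]-POT[0],W[...,1]-POT[1])<.037)&(W[...,2]>.070)&(W[...,2]<.079);p=W[m];print('rim',p.mean(0),len(p))
    m=(d>0)&(np.hypot(W[...,0]-POT[0],W[...,1]-POT[1])<.09)&(W[...,2]>.09)&(W[...,2]<.17);p=W[m]
    if len(p): 
        t=p[:,2].max();print('c top',p[p[:,2]>t-.006].mean(0),'mean',p.mean(0))
s=telemetry.get_state();print(s['position'],s['contact_force'],s['clock'])
```

```text
side 109 0.1346 [ 0.5306 -0.1109  0.1335]
side 100 0.1346 [ 0.5496 -0.0282  0.1333]
rim [0.47481797 0.27247867 0.07474444] 128
c top [0.50888477 0.26975506 0.14901804] mean [0.50220941 0.26669752 0.12346054]
scene 47 0.134 [ 0.5298 -0.1108  0.1323]
scene 41 0.133 [ 0.5489 -0.028   0.1317]
rim [0.48500418 0.27061571 0.07373176] 74
c top [0.50925979 0.26809449 0.14710615] mean [0.50644278 0.26774197 0.12160408]
[0.37039817 0.30430313 0.26897465] [ 0.3040821  -0.09359738  0.80345068] 27.5
```

View pics/side11.png

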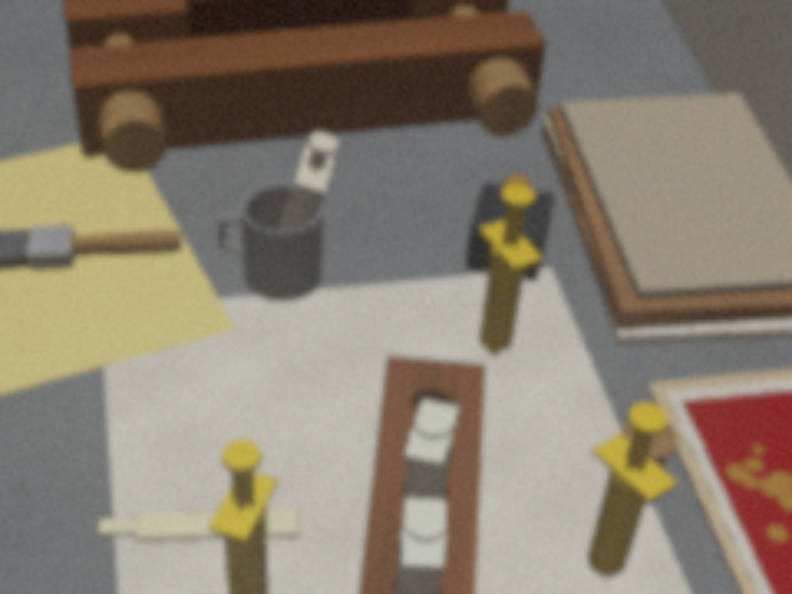

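View pics/scene11.png

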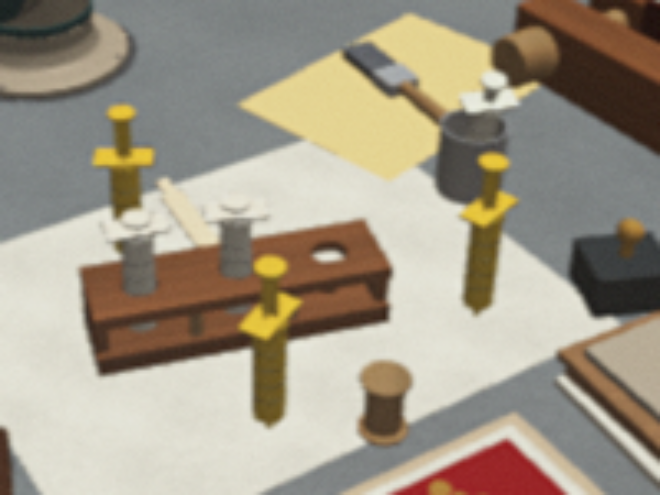

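View pics/wrist11.png

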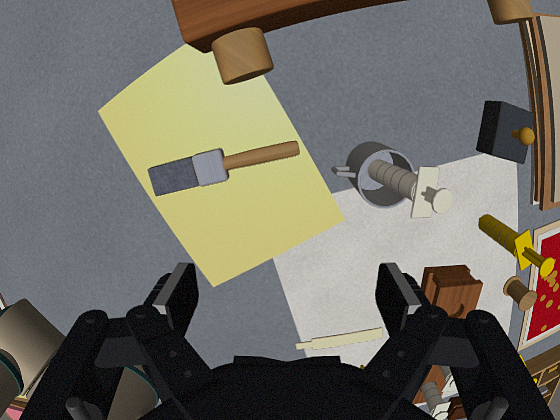

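```bash
python3 -c "
from h import *
print(sign_off())"
```

```text
the job is handed in; nothing more can be done
None
```

I pushed all three plungers; a and b were clear, and c was the clogged one and now stands in the soaking pot. I handed the job in at about 27.5 s; `sign_off()` reports no verdict.

- **a and b:** both ran at a steady 3–5 N and were pushed home, with the fingertip stopping at 0.131–0.132 m. The highest force I read was 9 N. They still stand in their places, with disc tops measured at 0.132–0.134 m. Some of those depth readings come out about 1 mm over the stated home height. The same cameras read about 1–2 mm higher than the fingertip did, so I take both as home.
- **c:** it stiffened from about 17 mm of travel. I stopped at 10.4 N and about 20 mm; it sprang back to roughly 18 mm. I lifted it out, lowered it into the pot until it touched bottom, and let it go slowly.
- **Last pictures:** c stands nozzle down in the upright pot, leaning on the rim by an estimated 20–25°. The pot looked level and in place, no bystander looked moved, and the gripper was well clear of everything.

I never saw the end of c's nozzle on the pot bottom directly. I inferred it from the contact force and from the disc height of about 0.148 m.

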